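# Offer up a strap hinge leaf and hold it in line for the pin

## Task

The fixed leaf of a heavy strap hinge is bolted on the post in the vise. Pick up the loose strap leaf with the single knuckle, bring its knuckle down into the gap between the two fixed knuckles until the three holes are in one straight line, with the strap level, knuckle side up, reaching away from the post. Finish while still holding it there, still, carried by the gripper alone and not resting or pressing on the post or the fixed leaf, so that the pin could be slid in; do not knock or force the clamped post, and leave the other things on the bench where they are.

Things in the scene. Friction and masses are not known exactly. Their poses are not given: they have to be found in the camera images.
- strap: Loose strap leaf to hold: steel flat bar 40 wide, 6 thick, about 0.45 kg, one tubular knuckle (26 outside, 16 bore, 40 long, as wide as the bar) across its head. Lies flat, knuckle side up. Origin: underside, mid width, about at the centre of mass, where to grip across the width. x across the bar, along the bore; y along the bar, knuckle to rounded tail (tail end at y = +115); z up. All in mm
- strap_bore (a point): Centre of the bore of the strap's knuckle, in the strap's frame at (0, -75, 13) mm: 13 mm above the strap's underside. Bore axis along the strap's x.
- vise: Drill-press vise bolted to the bench, place and turn vary. Its jaws (tops 75 mm up) clamp a grey box-section post, 190 mm long in x, 50 mm wide in y, top face 110 mm above the bench. Origin on the bench under the middle of the post; x along the post; y level, out over the fixed jaw, the side to which the strap must reach (strap y and vise y the same way); z up. Screw handle at y = -223 mm.
- fixed_bore (a point): Middle of the gap, on the bore axis (along vise x) of the fixed leaf's two knuckles: vise frame (0, 43, 123) mm. The leaf is a 6 mm plate bolted on the post; its knuckles (26 mm outside, 16 mm bore, each 32 mm long) overhang the post's +y edge, 46 mm apart, so the strap's knuckle has 3 mm spare at each end and 5 mm to the post. Below is open air down to the fixed jaw (y = 25 to 59 mm, 75 mm up).
- fork: The other loose leaf, not wanted: the same bar, but with a forked head 74 mm wide that carries two short knuckles with a gap between. Lies flat, same origin and axes as the strap. Strap and fork may lie in each other's place. Leave alone.
- pin: The hinge pin, 14 mm thick and 131 mm long, with a tapered nose and a 22 mm head, lying on the bench; origin under its middle, x along it. Leave alone.
- hammer: Hammer lying on the bench. Leave alone.
- wrench: Wrench lying on the bench. Leave alone.
- screwdriver: Screwdriver with a red handle lying on the bench. Leave alone.
- oil_can: Upright spray can, 54 mm wide, 120 mm tall. Leave alone.
- tape: Roll of black tape, 90 mm across, 24 mm high, lying flat. Leave alone.
- bolt_tray: Open steel tray, 100 x 140 x 35 mm. Leave alone.
Things that resemble listed ones, but are neither listed nor needed, are in the scene too. What is shaped like the strap but blue is not meant.

How it is judged:
By the outcome, as a careful person would: the job done as asked, in the order asked, and still so for the second after the job is handed in, while the arm keeps its last pose, push and grip.
It also fails if it takes over 38 s, if anything falls off the work surface, if the arm or the gripper's body presses on something with over 40 N, if the wrist force passes 120 N, or if a joint passes its speed limit or range.

## Robot

A 7-joint arm with a two-finger parallel gripper is mounted at the origin on the work surface. World frame = base frame: x ahead of the robot, y to its left, z up, the work surface at z = 0. Lengths are in m, angles in rad, forces in N, time in s.
With the tool pointing down it reaches from about 0.4 to 0.925 m from the base axis. Payload 4.1 kg.
Tool frame: the origin (TCP) lies at the centre of the arm's flange, where the gripper is bolted on; the fingertips stand 173 mm ahead of it and the grasp point (between the pads) lies 155 mm ahead of it (hold_point_z is the distance from the TCP to the grasp point, in m); z points along the fingers, y is the line along which they close (so a half turn about z gives the same grasp; the last joint's range is limited). The gripper opens to 85 mm and grips with 20 to 120 N. Pads are 22 mm wide; open, the fingers measure 114 mm over their backs; the gripper's body (76 mm by 85 mm) begins 54 mm behind the grasp point. The pads swing forward as they close: fully open they stand 13 mm farther back than shut.
Start: joints at [-1.309, 0.398, 0.045, 1.537, -0.019, 1.207, -0.051], TCP at [0.229, 0.608, 0.405] pointing down, gripper open.
Joint ranges: [-2.82, 2.82], [-0.49, 2.23], [-1.37, 1.46], [0, 2.46], [-1.36, 4.5], [0.23, 2], [-2.94, 2.94]. Speed limits (rad/s): [2.57, 2.57, 3.14, 3.14, 3.14, 3.14, 3.14].

## Interface

Orientations are given as [roll, pitch, yaw] about the fixed x, y, z axes, in that order (R = Rz(yaw) Ry(pitch) Rx(roll)).
In Python, from plant import * gives the robot as it stands.
- The arm moves only by the tool move_arm, never from a script. Its argument "series" is a list of rows, each a list of 7 numbers: the opening, from -1 (shut) to 1 (fully open), then the shift along the tool's x, y, z in cm, then the turn, a rotation vector about the tool's x, y, z in rad. In form: [[grip, x, y, z, ax, ay, az], ...]. A call has 1 to 10 rows; each row is the pose to reach, as a shift and turn from the pose commanded when the call began, along the tool's axes at that moment; what a row does not reach only later rows make up. A row lasts 1/8 s, in which the tool goes at most 62.5 mm and 10.7 degrees, less where a joint would pass 70% of its speed; a pose out of reach is approached as far as the arm can. A call with a gripper value outside its range is refused whole. The fingers move at their own pace and stop on an object; "newtons" is the grip in N (left out, the last holds). Time passes only in rows, so rows that repeat a pose let the fingers close. It gives the time, the measured TCP pose, the force, the opening and the grip force at its end, in the units of the state.
- get_obs(): the state, without advancing time (a new reading comes with each control period).
- get_image(name): name is "side" or "top"; returns a dict with "img" (480x640x3 uint8, red, green, blue), "K" (3x3 intrinsics, pixels), "cam_to_world" (4x4, takes a point from camera to world coordinates). Camera axes: x right, y up, looking along -z (the intrinsics and any distortion apply to the point x, -y, -z); pixel columns grow to the right and rows downward; lengths in m; the calibration is good to about 2 mm. A picture is of the moment at which its call begins. There is no depth.
- sign_off(): hands the job in; it is judged then, once.
The state is a dict: "time_s": time; "qpos": joint angles; "dq": joint speeds; "effort": joint torques, N m; "ee_pos": TCP position; "tcp_rot": TCP orientation; "contact_force": force on the tool from outside, world axes, zero at the start; "ft_torque": the same for the moment, N m; "width": finger opening in m; "finger_force": force on a finger pad.
Only numpy, scipy, OpenCV 4.12 (cv2) and the standard library are available. Lean on these libraries where they do the work, as an engineer would, in place of code of your own. Each camera call takes 0.05 s, during which the arm holds its last target. There are 200 camera calls.

## Working session

There is one attempt and no reset: what is moved stays moved. The work goes in short steps, Python scripts to look and compute and a tool call to move; the robot and the scene stay as the last step left them, time stands still between calls to the robot, and variables do not carry over. Pictures are saved under pics/ and viewed, at most 10 in all, crops included, and the job is handed in when it is done.

Besides the shell and the picture viewer there is one more tool, called after "Emit:" by a JSON object that holds its "method" and its "body", one argument or row to a line. move_arm: Moves the arm, as the interface text tells. Its arguments: {"type":"object","properties":{"series":{"type":"array"},"newtons":{"type":"number"}},"required":["series"]}

```bash
mkdir -p pics; python3 - <<'E'
from plant import *
import cv2,numpy as np,pickle
d={}
for n in("top","side"):
    r=get_image(n);d[n]=r
    cv2.imwrite(f"pics/{n}0.png",r["img"][:,:,::-1])
    print(n,[k for k in r],r["K"].tolist(),np.round(r["cam_to_world"],4).tolist())
pickle.dump(d,open("d0.pkl","wb"))
print(get_obs())
E
```

```text
top ['img', 'K', 'cam_to_world'] [[464.05439346423157, 0.0, 323.2186355229133], [0.0, 464.05439346423157, 246.62596662707813], [0.0, 0.0, 1.0]] [[0.0295, 0.9856, -0.1662, 0.3117], [-0.9994, 0.0263, -0.0212, 0.0649], [-0.0165, 0.1668, 0.9859, 1.3611], [0.0, 0.0, 0.0, 1.0]]
side ['img', 'K', 'cam_to_world'] [[497.271971290328, 0.0, 324.93207655072206], [0.0, 497.271971290328, 238.4703756177184], [0.0, 0.0, 1.0]] [[0.9932, 0.0823, -0.0821, 0.4396], [-0.1162, 0.7344, -0.6687, -0.6518], [0.0053, 0.6737, 0.739, 0.9173], [0.0, 0.0, 0.0, 1.0]]
{'time_s': 0.1, 'qpos': array([-1.30899345,  0.39911961,  0.04500352,  1.53776855, -0.01875736,
        1.20689185, -0.05069625]), 'dq': array([ 7.20910960e-04, -9.94841949e-04, -7.09394161e-05, -1.34920069e-03,
       -1.98308082e-03, -1.06043746e-03, -1.25052941e-03]), 'effort': array([ 3.90489906e-03, -4.76260793e+01,  1.37025118e+00, -2.54949671e+01,
        1.18579535e-02,  5.00633745e-03, -1.32060788e-05]), 'ee_pos': array([0.22930402, 0.60792251, 0.4037589 ]), 'tcp_rot': array([-3.13982700e+00,  5.61533708e-05,  2.78091513e+00]), 'contact_force': array([ 0.35491068, -0.03656795,  0.10335067]), 'ft_torque': array([-0.05639119,  0.00219679,  0.00160883]), 'finger_force': 0.0, 'width': 0.08570414249004661}
```

View pics/top0.png

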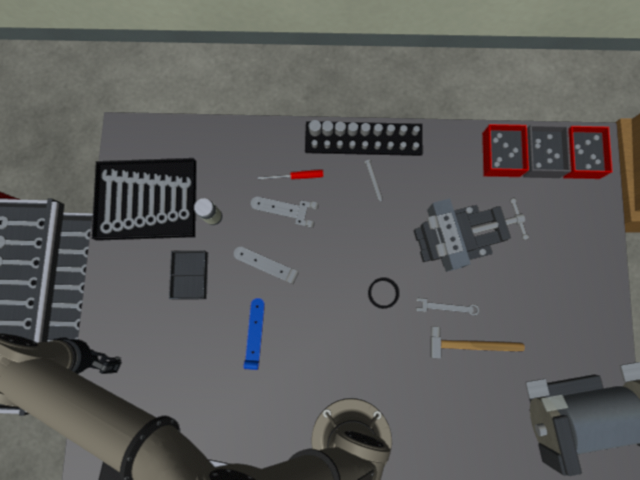

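View pics/side0.png

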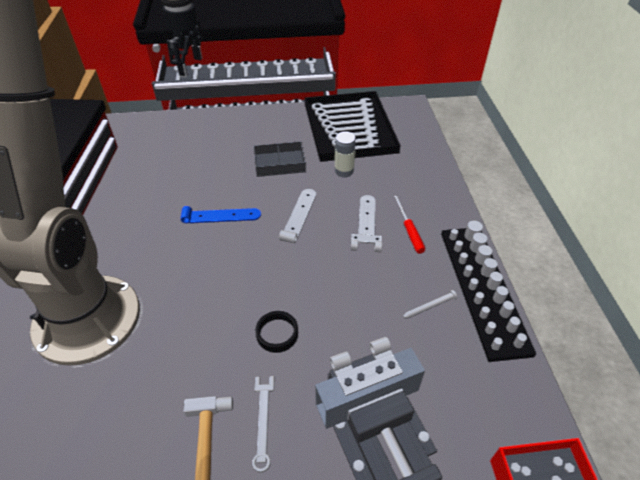

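In the top view the candidates are the grey single-knuckle leaf at (265,265), the forked leaf at (285,210) and the blue one at (255,335). The grey single-knuckle leaf fits, since it isn't forked or blue. The vise is at (465,235). An enlarged crop will confirm this.

```bash
python3 - <<'E'
import cv2,numpy as np,pickle
d=pickle.load(open("d0.pkl","rb"))
def crop(n,x,y,w=80,h=60):
    c=cv2.resize(d[n]["img"][y:y+h,x:x+w,::-1],(400,300),interpolation=cv2.INTER_CUBIC).copy()
    for i in range(0,w,10):
        cv2.line(c,(i*5,0),(i*5,5),(0,255,255),1); cv2.putText(c,str(x+i),(i*5,14),0,.33,(0,255,255),1)
    for i in range(0,h,10):
        cv2.line(c,(0,i*5),(5,i*5),(0,255,255),1); cv2.putText(c,str(y+i),(6,i*5+4),0,.33,(0,255,255),1)
    return c
m=np.vstack([np.hstack([crop("top",225,235),crop("side",260,185)]),np.hstack([crop("top",405,195),crop("side",315,335,100,75) if 0 else crop("side",325,335)])])
cv2.imwrite("pics/m.png",m)
E
```

```text
(no output)
```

View pics/m.png

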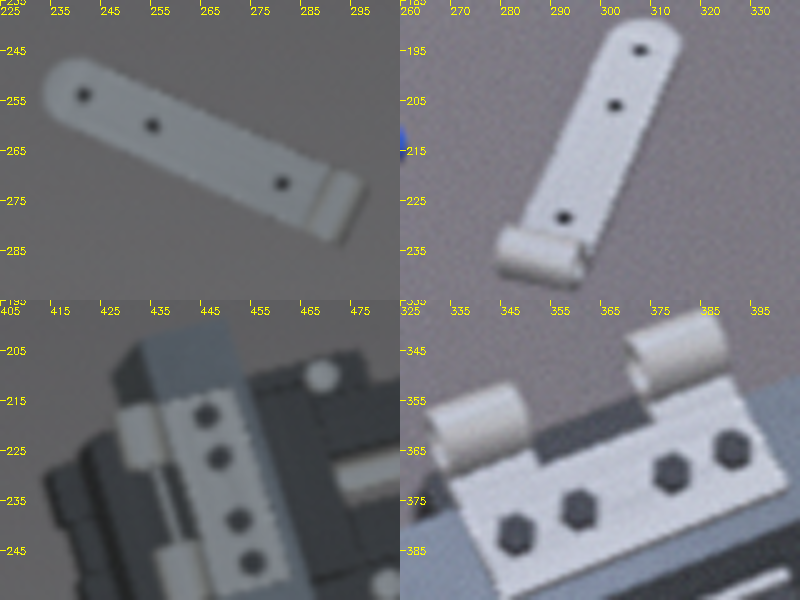

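The crop confirms it. The strap has its single knuckle at top (293,277) / side (288,236) and its tail at top (235,253) / side (308,190). The fixed knuckles show at top (433,222) and (441,252), side (345,365) and (380,345). Next I'll fit the poses from the silhouettes.

```bash
cat > fit.py <<'E'
import cv2,numpy as np,pickle
from scipy.optimize import minimize
from scipy.spatial.transform import Rotation as R
def proj(c,P):
    q=(np.c_[P,np.ones(len(P))]@np.linalg.inv(c["cam_to_world"]).T)[:,:3]*[1,-1,-1]
    u=q@c["K"].T; return u[:,:2]/u[:,2:]
def ray(c,uv,z):
    d=c["cam_to_world"][:3,:3]@(np.linalg.inv(c["K"])@[*uv,1]*[1,-1,-1]); o=c["cam_to_world"][:3,3]
    return o+d*(z-o[2])/d[2]
def cyl(x0,x1,y,z,r=13):
    a=np.linspace(0,2*np.pi,24,endpoint=False)
    return np.array([[x,y+r*np.cos(t),z+r*np.sin(t)] for x in(x0,x1) for t in a])/1e3
def box(x0,x1,y0,y1,z0,z1): return np.array([[x,y,z] for x in(x0,x1) for y in(y0,y1) for z in(z0,z1)])/1e3
a=np.linspace(0,np.pi,20)
bar=np.vstack([np.array([[20*np.cos(t),95+20*np.sin(t),z] for t in a for z in(0,6)])/1e3,box(-20,20,-75,90,0,6)])
STRAP=[bar,cyl(-20,20,-75,13)]
def leaf(yb,xw=55): return [box(-xw,xw,yb,25,110,116),*[h for s in(1,-1) for h in(cyl(*sorted((23*s,55*s)),43,123),box(*sorted((23*s,55*s)),20,43,110,116))]]
S=8
def render(c,parts,T,roi):
    x,y,w,h=roi; m=np.zeros((h*S,w*S),np.uint8)
    for p in parts:
        uv=(proj(c,p@T[0].T+T[1])-[x-.5,y-.5])*S-.5
        cv2.fillConvexPoly(m,cv2.convexHull(np.round(uv*16).astype(np.int32)),255,shift=4)
    return cv2.resize(m,(w,h),interpolation=cv2.INTER_AREA)/255.
def flat(p): return R.from_euler('z',p[2]).as_matrix(),np.array([p[0],p[1],0])
def edgefit(views,mk,p0,step):
    # views: (cam,roi,mask)
    def cost(p):
        parts,T=mk(p); return sum(np.sum((render(c,parts,T,r)-m)**2) for c,r,m in views)
    s=np.vstack([p0]+[np.array(p0)+np.eye(len(p0))[i]*step[i] for i in range(len(p0))])
    r=minimize(cost,p0,method="Nelder-Mead",options=dict(initial_simplex=s,xatol=1e-5,fatol=1e-3,maxiter=600)); return r.x,r.fun
E
cat > a.py <<'E'
from fit import *
d=pickle.load(open("d0.pkl","rb"))
t,s=d["top"],d["side"]
def mask(c,roi,close=0,thr=None):
    x,y,w,h=roi; g=cv2.cvtColor(c["img"][y:y+h,x:x+w],cv2.COLOR_RGB2GRAY)
    th,m=cv2.threshold(g,thr or 0,1,cv2.THRESH_BINARY+(0 if thr else cv2.THRESH_OTSU))
    if close: m=cv2.morphologyEx(m,cv2.MORPH_CLOSE,np.ones((close,close)))
    n,l,st,_=cv2.connectedComponentsWithStats(m); m=(l==1+np.argmax(st[1:,4])).astype(float); print("thr",th,m.sum()); return m
R1=(228,240,76,52);R2=(272,182,50,65)
V=[(t,R1,mask(t,R1,3)),(s,R2,mask(s,R2,3))]
k=ray(t,(293,277),.013);tl=ray(t,(235,253),.006); v=tl-k;yaw=np.arctan2(-v[0],v[1]); o=k+v*75/190
for vv in(V,V[:1],V[1:]):
    x,f=edgefit(vv,lambda p:(STRAP,flat(p)),[o[0],o[1],yaw],[.004,.004,.05]); print("strap",np.round(x,4),f)
# vise
R3=(420,205,50,60);R4=(325,335,80,65)
k1=ray(t,(433,222),.123);k2=ray(t,(441,252),.123);m=(k1+k2)/2;v=k1-k2;print(k1,k2)
for r,c in((R3,t),(R4,s)):
    x,y,w,h=r; g=cv2.cvtColor(c["img"][y:y+h,x:x+w],cv2.COLOR_RGB2GRAY); print(np.histogram(g,20)[0].tolist(),g.min(),g.max())
pr=ray(s,(380,345),.123),ray(s,(345,365),.123);print(pr)
E
python3 a.py
```

```text
thr 113.0 856.0
thr 155.0 773.0
strap [ 0.4798  0.2574 -0.3893] 169.56095347943096
strap [ 0.4792  0.254  -0.3903] 56.01830065359477
strap [ 0.4808  0.2628 -0.3877] 88.11441753171857
[ 0.59640921 -0.20502846  0.123     ] [ 0.51433719 -0.22564484  0.123     ]
[72, 38, 55, 120, 640, 186, 61, 75, 52, 76, 252, 438, 136, 79, 55, 55, 71, 104, 317, 118] 35 137
[21, 219, 93, 195, 180, 61, 87, 88, 378, 1259, 348, 536, 86, 81, 110, 102, 128, 456, 707, 65] 49 208
(array([ 0.59657667, -0.20315497,  0.123     ]), array([ 0.52794131, -0.2353348 ,  0.123     ]))
```

```bash
cat >> a.py <<'E'
V2=[(t,R3,mask(t,R3,5,117)),(s,R4,mask(s,R4,7,165))]
yaw=np.arctan2(v[1],v[0]);yaw+=np.pi*(0 if -np.sin(yaw)*0+np.cos(yaw)*1>0 and False else 1)
o=m+np.array([np.sin(yaw),-np.cos(yaw),0])*.043
sol=[]
for vv in(V2,V2[:1],V2[1:]):
    x,f=edgefit(vv,lambda p:(leaf(p[3]*1e3),flat(p)),[o[0],o[1],yaw,-.02],[.004,.004,.05,.005]); print("vise",np.round(x,4),f);sol.append(x)
def ov(c,roi,parts,T,mk):
    x,y,w,h=roi; k=6
    im=cv2.resize(c["img"][y:y+h,x:x+w,::-1],None,fx=k,fy=k,interpolation=cv2.INTER_CUBIC)
    for mm,col in((render(c,parts,T,roi),(0,0,255)),(mk,(0,255,0))):
        mm=cv2.resize(mm,None,fx=k,fy=k)>.5
        cs,_=cv2.findContours(mm.astype(np.uint8),0,1);cv2.drawContours(im,cs,-1,col,1)
    out=np.zeros((300,400,3),np.uint8);f=min(400/im.shape[1],300/im.shape[0]);im=cv2.resize(im,None,fx=f,fy=f);out[:im.shape[0],:im.shape[1]]=im;return out
xs=[edgefit([w],lambda p:(STRAP,flat(p)),[.48,.257,-.389],[.004,.004,.05])[0] for w in V]
cv2.imwrite("pics/ov.png",np.vstack([np.hstack([ov(*V[i][:2],STRAP,flat(xs[i]),V[i][2]) for i in(0,1)]),np.hstack([ov(*V2[i][:2],leaf(sol[i+1][3]*1e3),flat(sol[i+1]),V2[i][2]) for i in(0,1)])]))
E
python3 a.py
```

```text
thr 113.0 856.0
thr 155.0 773.0
strap [ 0.4798  0.2574 -0.3893] 169.56095347943096
strap [ 0.4792  0.254  -0.3903] 56.01830065359477
strap [ 0.4808  0.2628 -0.3877] 88.11441753171857
[ 0.59640921 -0.20502846  0.123     ] [ 0.51433719 -0.22564484  0.123     ]
[72, 38, 55, 120, 640, 186, 61, 75, 52, 76, 252, 438, 136, 79, 55, 55, 71, 104, 317, 118] 35 137
[21, 219, 93, 195, 180, 61, 87, 88, 378, 1259, 348, 536, 86, 81, 110, 102, 128, 456, 707, 65] 49 208
(array([ 0.59657667, -0.20315497,  0.123     ]), array([ 0.52794131, -0.2353348 ,  0.123     ]))
thr 117.0 747.0
thr 165.0 1925.0
vise [ 0.6178 -0.1988  1.7727  0.0048] 1877.1127720107652
vise [ 0.5663 -0.2021  3.1288  0.0245] 418.999108035371
vise [ 0.5491 -0.1684  3.3756 -0.0221] 2259.1371933871587
```

View pics/ov.png

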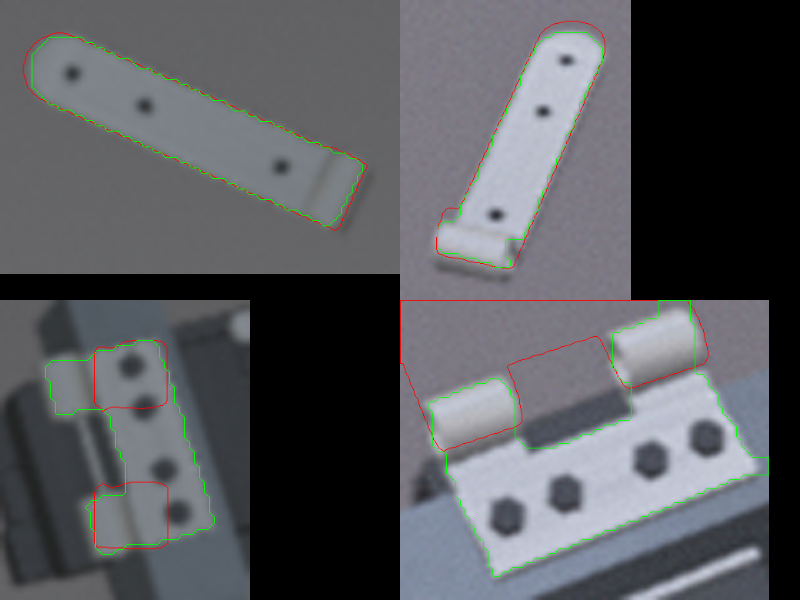

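```bash
cat > b.py <<'E'
from fit import *
d=pickle.load(open("d0.pkl","rb"));t,s=d["top"],d["side"]
def dark(c,uv):  # subpixel dark blob centre
    x,y=np.round(uv).astype(int);w=c["img"][y-4:y+5,x-4:x+5].mean(2);w=np.clip(np.percentile(w,60)-w,0,None)**1
    Y,X=np.mgrid[-4:5,-4:5];w*=(X**2+Y**2<=14);return np.array([x+(w*X).sum()/w.sum(),y+(w*Y).sum()/w.sum()])
def tri(u,v):
    A=[];b=[]
    for c,p in((t,u),(s,v)):
        o=c["cam_to_world"][:3,3];r=ray(c,p,0)-o;r/=np.linalg.norm(r);M=np.eye(3)-np.outer(r,r);A.append(M);b.append(M@o)
    return np.linalg.lstsq(np.vstack(A),np.hstack(b),rcond=None)[0]
H=[((241.2,253.4),(307.6,194.6)),((255.2,259.8),(302.6,205.6)),((281,271.2),(292.4,228))]
B=[((446,218),(391.4,364.6)),((448.6,226.2),(379,368.8)),((452.6,238.6),(360.4,376.6)),((455.2,247),(348,381.6))]
for n,L,z in(("hole",H,.006),("bolt",B,.12)):
    for u,v in L:
        u,v=dark(t,u),dark(s,v);print(n,u.round(1),v.round(1),"top",(ray(t,u,z)*1e3).round(1)[:2],"side",(ray(s,v,z)*1e3).round(1)[:2],"tri",(tri(u,v)*1e3).round(1))
print(proj(t,np.zeros((1,3))),proj(s,np.zeros((1,3))))
E
python3 b.py
```

```text
hole [241.3 253.6] [307.6 194.7] top [512.9 336. ] side [513.  336.9] tri [512.8 335.9   6.9]
hole [255.1 259.7] [302.6 205.8] top [495.7 294.2] side [495.8 295.3] tri [495.6 294.    7.2]
hole [280.9 271.3] [292.3 228.1] top [463.5 216.2] side [463.  217.3] tri [463.2 216.    7.4]
bolt [445.8 217.8] [391.1 364.9] top [ 609.8 -240.6] side [ 609.  -242.8] tri [ 610.  -241.3  117.3]
bolt [448.4 226.1] [378.9 369.4] top [ 586.7 -247.4] side [ 586.1 -248.8] tri [ 586.7 -247.9  118.2]
bolt [452.4 238.7] [360.4 377. ] top [ 552.1 -257.5] side [ 551.5 -259.3] tri [ 552.2 -258.2  117.7]
bolt [455.1 247.1] [347.8 382. ] top [ 529.2 -264.3] side [ 528.4 -266. ] tri [ 529.1 -264.9  117.8]
[[351.35858896 439.63630386]] [[ 86.29679406 319.4804454 ]]
```

```bash
cat > c.py <<'E'
from b import *
from scipy.ndimage import map_coordinates as mc, gaussian_filter1d as gf
def prof(c,T,x,z,y0,y1,lab,th=3,along="y"):
    q=np.arange(y0,y1,.25);acc=0
    for dx in np.linspace(-4,4,9):
        P=np.c_[np.full_like(q,x+dx),q,np.full_like(q,z)] if along=="y" else np.c_[q,np.full_like(q,x+dx),np.full_like(q,z)]
        uv=proj(c,P/1e3@T[0].T+T[1]);acc=acc+mc(c["img"].mean(2),[uv[:,1],uv[:,0]],order=1)/9
    g=gf(np.gradient(gf(acc,4),.25),2);i=[k for k in range(2,len(g)-2) if abs(g[k])==abs(g[k-2:k+3]).max() and abs(g[k])>th]
    print(lab,x,z,[(float(q[k]),round(float(g[k]),1)) for k in i])
Ts=flat([.4765,.2485,-.3932])
for n,c in(("top",t),("side",s)):
    prof(c,Ts,0,6,100,130,n+" tail",2)
    prof(c,Ts,15,6,-80,-50,n+" knuckle junction",1); prof(c,Ts,0,26,-100,-40,n+" knuckle z26",1)
    for y in(20,70): prof(c,Ts,y,6,-35,35,n+" width",2,"x")
    prof(c,Ts,-75,26,-35,35,n+" knuckwidth",2,"x")
yaw=.2853;o=np.array([.5693,-.2528,0]) # bolt-line centre
Tv=flat([*o[:2],yaw])
for n,c in(("top",t),("side",s)):
    for x in(-80,80): prof(c,Tv,x,110,-50,50,n+" post",1.5)
    for x in(-39,39): prof(c,Tv,x,123,-45,80,n+" knuck",1.5)
    prof(c,Tv,0,116,-45,60,n+" mid",1.5)
    for y in(38,43): prof(c,Tv,y,136,-75,75,n+" knx",2,"x")
E
python3 c.py | grep -v -e hole -e bolt
```

```text
[[351.35858896 439.63630386]] [[ 86.29679406 319.4804454 ]]
top tail 0 6 [(101.75, 4.2), (119.25, -4.2)]
top knuckle junction 15 6 [(-77.5, 4.8), (-61.5, -2.5), (-55.0, 2.8)]
top knuckle z26 0 26 [(-86.75, -2.4), (-80.0, 5.2), (-63.75, -2.4), (-57.25, 2.3), (-42.25, -7.3)]
top width 20 6 [(-19.75, 4.9), (20.0, -5.4)]
top width 70 6 [(-19.75, 4.9), (20.0, -5.3)]
top knuckwidth -75 26 [(-19.75, 3.4), (20.0, -3.6)]
side tail 0 6 [(101.5, 10.2), (121.0, -9.7)]
side knuckle junction 15 6 [(-72.0, 7.8), (-61.5, -3.8), (-52.5, 1.1)]
side knuckle z26 0 26 [(-98.0, -5.0), (-86.5, 7.4), (-67.0, -2.5), (-62.0, 2.3), (-54.5, -5.4), (-47.0, 4.9)]
side width 20 6 [(-20.75, 11.6), (19.75, -14.1)]
side width 70 6 [(-21.0, 12.2), (19.25, -13.5)]
side knuckwidth -75 26 [(-19.75, 10.8), (19.75, -12.7), (30.75, 3.0)]
top post -80 110 [(-29.5, 4.6), (21.5, -5.7), (44.5, 6.4)]
top post 80 110 [(20.75, -5.2), (40.25, 4.1)]
top knuck -39 123 [(-25.5, 6.2), (-17.25, 5.6), (-5.5, -8.1), (7.5, 9.0), (24.0, -4.9), (30.25, 3.9), (50.75, -9.0), (67.5, -3.8), (76.0, 3.6)]
top knuck 39 123 [(-25.5, 5.0), (-17.25, 6
[... 436 characters left out ...]
(-29.5, 17.3), (20.75, -1.9)]
side knuck -39 123 [(-34.0, 18.9), (-25.0, -6.1), (-21.25, 21.6), (-8.5, -15.0), (5.0, 16.1), (25.25, -21.8), (31.25, 6.9), (36.0, 6.8), (45.75, 3.1), (53.5, -14.1)]
side knuck 39 123 [(-34.25, 17.7), (-25.75, -4.5), (-21.75, 21.5), (-9.25, -29.5), (-3.5, 1.7), (5.0, 21.2), (16.25, -1.9), (24.75, -21.4), (30.25, 7.0), (35.5, 6.6), (45.25, 2.7), (53.0, -14.0)]
side mid 0 116 [(-43.5, -20.5), (-31.25, 17.9), (-22.5, -5.6), (-18.5, 21.3), (-5.0, -1.6), (-0.75, 1.9), (21.25, -26.2), (33.75, 9.6)]
side knx 38 136 [(-55.25, 12.5), (-23.5, -14.6), (16.0, 3.0), (22.75, 13.2), (54.25, -14.9)]
side knx 43 136 [(-55.5, 15.1), (-23.75, -12.3), (22.25, 14.5), (54.25, -11.4)]
```

```bash
cat > e.py <<'E'
from b import *
def draw(c,x,y,T,parts,w=60,h=45,k=400):
    f=k/w; im=cv2.resize(c["img"][y:y+h,x:x+w,::-1],(k,int(h*f)),interpolation=cv2.INTER_CUBIC)
    for p,col in parts:
        uv=((proj(c,p@T[0].T+T[1])-[x-.5,y-.5])*f-.5); cv2.polylines(im,[cv2.convexHull(np.round(uv*8).astype(np.int32))],True,col,1,cv2.LINE_AA,3)
    return im
if __name__=="__main__":
    Ts=flat([.4765,.2485,-.3932]); D=lambda c,x,y,sh:draw(c,x,y,(Ts[0],Ts[1]+Ts[0]@[0,sh/1e3,0]),[(bar,(0,0,255)),(STRAP[1],(0,255,0))],44,66,200)
    row=[D(t,229,225,sh) for sh in ()]
    a=np.hstack([draw(t,230,240,(Ts[0],Ts[1]+Ts[0]@[0,sh/1e3,0]),[(bar,(0,0,255)),(STRAP[1],(0,255,0))],75,56) for sh in(0,4)])
    b=np.hstack([draw(s,265,184,(Ts[0],Ts[1]+Ts[0]@[0,sh/1e3,0]),[(bar,(0,0,255)),(STRAP[1],(0,255,0))],80,60) for sh in(0,4)])
    cv2.imwrite("pics/e.png",np.vstack([a,b]))
E
python3 e.py>/dev/null
```

```text
(no output)
```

View pics/e.png

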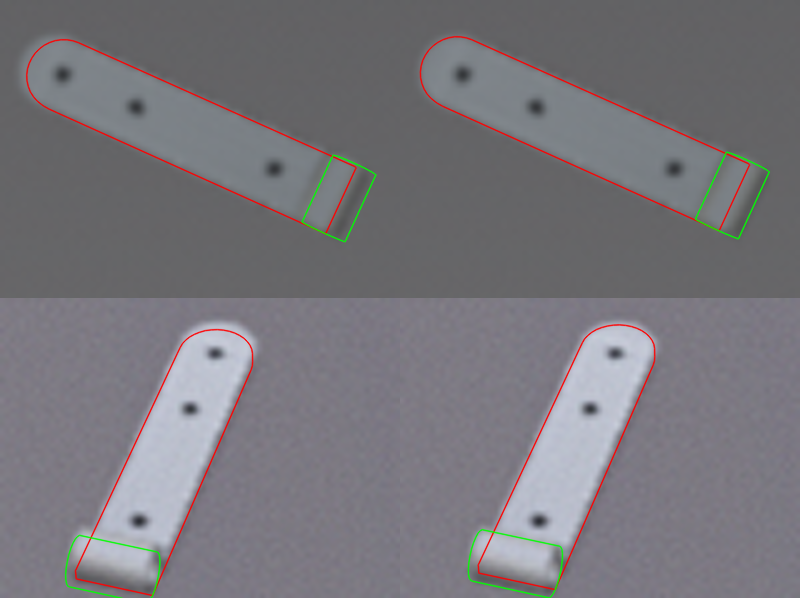

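Both views agree once the strap model is shifted about 4 mm along the bar: tail at top (235,253), knuckle at top (293,277). I'll write the move helper now.

```bash
cat > go.py <<'E'
from plant import *
import numpy as np,sys
from scipy.spatial.transform import Rotation as R
def rel(p,yaw):
    o=get_obs();A=R.from_euler('xyz',o["tcp_rot"]);B=R.from_euler('xyz',[np.pi,0,yaw])
    print("cm",(A.inv().apply(np.array(p)-o["ee_pos"])*100).round(2),"rv",(A.inv()*B).as_rotvec().round(4),"t",o["time_s"],"F",o["contact_force"].round(2),"w",round(o["width"],4))
if __name__=="__main__":
    *p,yaw=map(float,sys.argv[1:]); rel(p,yaw)
E
python3 go.py .4781 .2524 .26 1.178
```

```text
cm [-35.82 -24.46  14.42] rv [-1.3000e-03  1.5000e-03  1.6029e+00] t 0.1 F [ 0.35 -0.04  0.1 ] w 0.0857
```

Emit:
{"method": "move_arm", "body": {
  "series": [
    [0.4,-3.6,-2.4,1.4,0,0,0.16],
    [0.4,-7.2,-4.9,2.9,0,0,0.32],
    [0.4,-10.7,-7.3,4.3,0,0,0.48],
    [0.4,-14.3,-9.8,5.8,0,0,0.64],
    [0.4,-17.9,-12.2,7.2,0,0,0.8],
    [0.4,-21.5,-14.7,8.6,0,0,0.96],
    [0.4,-25.1,-17.1,10.1,0,0,1.12],
    [0.4,-28.7,-19.6,11.5,0,0,1.28],
    [0.4,-32.2,-22.0,13,0,0,1.44],
    [0.4,-35.82,-24.46,14.4,0,0,1.603]
  ]
}}

```text
time_s: 1.35
ee_pos: [0.4786, 0.2518, 0.26]
tcp_rot: [-3.141, 0.0, 1.173]
contact_force: [-0.1, 0.2, -0.5]
width: 0.06
finger_force: 0.0
```

```bash
python3 go.py .4781 .2524 .19 1.178
```

```text
cm [ 0.03 -0.07  7.  ] rv [-0.0003  0.0001 -0.0049] t 1.35 F [-0.15  0.24 -0.5 ] w 0.06
```

Emit:
{"method": "move_arm", "body": {
  "series": [
    [0.2,0,0,3.5,0,0,0],
    [0.2,0,0,6,0,0,0],
    [0.2,0,0,7,0,0,0],
    [0.2,0,0,7,0,0,0],
    [0.2,0,0,7.4,0,0,0],
    [0.2,0,0,7.8,0,0,0],
    [0.2,0,0,8,0,0,0],
    [0.2,0,0,8,0,0,0]
  ]
}}

```text
time_s: 2.35
ee_pos: [0.4782, 0.253, 0.1807]
tcp_rot: [-3.142, -0.0, 1.178]
contact_force: [-0.5, 0.5, 0.3]
width: 0.051
finger_force: 0.0
```

```bash
python3 go.py .4781 .2524 .175 1.178
```

```text
cm [-0.06  0.01  0.57] rv [-0.0001 -0.0001 -0.    ] t 2.35 F [-0.54  0.54  0.28] w 0.051
```

Creeping down to touch the bench lightly.

Emit:
{"method": "move_arm", "body": {
  "series": [
    [0.2,0,0,0.3,0,0,0],
    [0.2,0,0,0.5,0,0,0],
    [0.2,0,0,0.65,0,0,0],
    [0.2,0,0,0.65,0,0,0]
  ]
}}

```text
time_s: 2.85
ee_pos: [0.4782, 0.2529, 0.1741]
tcp_rot: [-3.141, 0.0, 1.178]
contact_force: [0.3, 0.7, -0.2]
width: 0.0511
finger_force: 0.0
```

Emit:
{"method": "move_arm", "body": {
  "series": [
    [0.2,0,0,0.1,0,0,0],
    [0.2,0,0,0.2,0,0,0],
    [0.2,0,0,0.2,0,0,0]
  ]
}}

```text
time_s: 3.22
ee_pos: [0.4782, 0.2529, 0.1722]
tcp_rot: [-3.142, -0.0, 1.178]
contact_force: [0.3, 0.3, -0.6]
width: 0.051
finger_force: 0.0
```

Emit:
{"method": "move_arm", "body": {
  "series": [
    [0.2,0,0,0.1,0,0,0],
    [0.2,0,0,0.2,0,0,0],
    [0.2,0,0,0.2,0,0,0]
  ]
}}

```text
time_s: 3.6
ee_pos: [0.4783, 0.2529, 0.1703]
tcp_rot: [3.142, -0.0, 1.178]
contact_force: [-1.0, 0.1, 0.3]
width: 0.0513
finger_force: 0.4
```

Emit:
{"method": "move_arm", "body": {
  "series": [
    [0.05,0,0,0,0,0,0],
    [-0.05,0,0,0,0,0,0],
    [-0.15,0,0,0,0,0,0],
    [-0.3,0,0,0,0,0,0],
    [-0.3,0,0,0,0,0,0]
  ],
  "newtons": 60
}}

```text
time_s: 4.22
ee_pos: [0.4791, 0.2533, 0.1723]
tcp_rot: [3.141, -0.002, 1.178]
contact_force: [-3.7, -0.2, 16.2]
width: 0.038
finger_force: 62.0
```

Emit:
{"method": "move_arm", "body": {
  "series": [
    [-0.4,0,0,-0.2,0,0,0],
    [-0.4,0,0,-0.4,0,0,0],
    [-0.4,0,0,-1.0,0,0,0],
    [-0.4,0,0,-2.5,0,0,0],
    [-0.4,0,0,-5,0,0,0],
    [-0.4,0,0,-8,0,0,0],
    [-0.4,0,0,-8,0,0,0]
  ],
  "newtons": 110
}}

```text
time_s: 5.1
ee_pos: [0.4795, 0.2533, 0.2528]
tcp_rot: [3.138, -0.005, 1.178]
contact_force: [0.5, 0.7, -5.8]
width: 0.036
finger_force: 111.0
```

```bash
python3 go.py .5371 -.1433 .35 1.852; python3 - <<'E'
from plant import *
import cv2,numpy as np,pickle
d={n:get_image(n) for n in("top","side")};pickle.dump(d,open("d1.pkl","wb"))
a=cv2.resize(d["side"]["img"][120:280,230:410,::-1],(450,400),interpolation=2);b=cv2.resize(d["top"]["img"][200:330,190:320,::-1],(350,350),interpolation=2)
cv2.imwrite("pics/g.png",np.hstack([a,np.vstack([b,np.zeros((50,350,3),np.uint8)])]))
E
```

```text
cm [-34.37  20.55  -9.83] rv [ 0.0051 -0.004  -0.6744] t 5.1 F [ 0.49  0.73 -5.83] w 0.036
```

View pics/g.png

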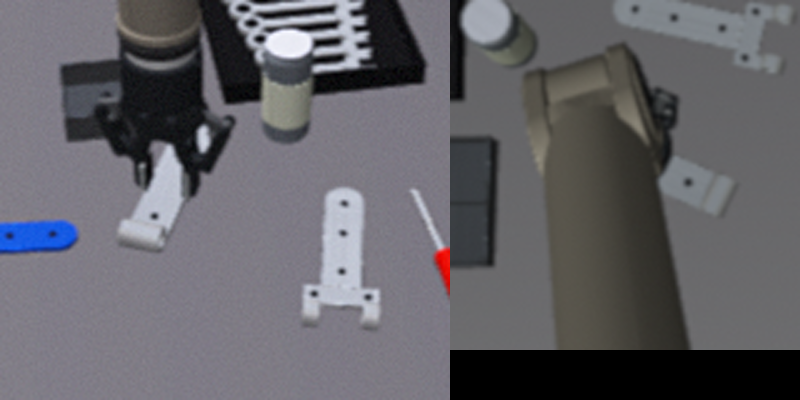

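Strap held: its knuckle is at crop (143,235), and the fork is untouched. Moving to above the vise.

```bash
python3 go.py .5368 -.1422 .345 1.852
```

```text
cm [-34.24  20.56  -9.51] rv [-4.00e-04 -2.00e-04 -6.74e-01] t 5.2 F [ 0.51  0.46 -5.56] w 0.0363
```

Emit:
{"method": "move_arm", "body": {
  "series": [
    [-0.4,-1.0,0.6,-3,0,0,-0.02],
    [-0.4,-3.5,2.0,-7,0,0,-0.07],
    [-0.4,-7,4.0,-9.2,0,0,-0.14],
    [-0.4,-11,6.5,-9.2,0,0,-0.22],
    [-0.4,-15.5,9.2,-9.2,0,0,-0.31],
    [-0.4,-20,12,-9.2,0,0,-0.4],
    [-0.4,-24.5,14.6,-9.2,0,0,-0.49],
    [-0.4,-28.5,17,-9.2,0,0,-0.57],
    [-0.4,-31.8,19,-9.2,0,0,-0.635],
    [-0.4,-34.2,20.5,-9.2,0,0,-0.674]
  ]
}}

```text
time_s: 6.45
ee_pos: [0.5358, -0.1436, 0.3404]
tcp_rot: [-3.138, -0.001, 1.851]
contact_force: [0.7, 0.3, -5.1]
width: 0.036
finger_force: 112.1
```

Emit:
{"method": "move_arm", "body": {
  "series": [
    [-0.4,0,0,0,0,0,0],
    [-0.4,0,0,0,0,0,0],
    [-0.4,0,0,0,0,0,0]
  ]
}}

```text
time_s: 6.82
ee_pos: [0.5366, -0.1401, 0.3414]
tcp_rot: [-3.14, -0.001, 1.854]
contact_force: [0.2, -0.6, -4.7]
width: 0.0356
finger_force: 112.2
```

```bash
python3 go.py .5368 -.1422 .345 1.852; python3 - <<'E'
from plant import *
import cv2,numpy as np,pickle
d={n:get_image(n) for n in("top","side")};d["obs"]=get_obs();pickle.dump(d,open("d2.pkl","wb"))
a=cv2.resize(d["side"]["img"][265:385,290:430,::-1],(466,400),interpolation=2);b=cv2.resize(d["top"]["img"][170:280,370:480,::-1],(330,330),interpolation=2)
cv2.imwrite("pics/h.png",np.hstack([a,np.vstack([b,np.zeros((70,330,3),np.uint8)])]))
E
```

```text
cm [-0.21 -0.04 -0.36] rv [-0.0012 -0.0013  0.0018] t 6.825 F [ 0.24 -0.57 -4.72] w 0.0356
```

View pics/h.png

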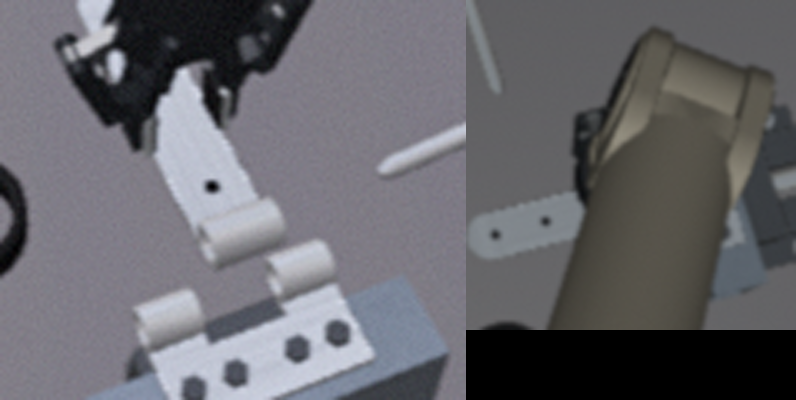

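Strap is aligned above the gap: its knuckle is at crop (240,230), hole 3 at (211,186), and the tail holes in the top view at (495,234) and (545,221). Next I'll fit its in-hand pose.

```bash
cat > f.py <<'E'
from b import *
import sys
from scipy.optimize import least_squares
W=flat([0,0,.281])[0]; FB=np.array([.5579,-.2154,.123])
def T6(p): return R.from_euler('ZXY',p[3:6]).as_matrix(),p[:3]   # yaw, tilt about strap x (tail up), roll
def fit(d,obsv):
    def res(p):
        r=[((proj(d[n],np.array([P])/1e3@T6(p)[0].T+p[:3])[0]-uv)) for n,P,uv in obsv]
        return np.r_[np.ravel(r),(p[4])*30,p[5]*200]
    o=d["obs"]["ee_pos"]; q=least_squares(res,[o[0],o[1],o[2]-.172,.281,0,0],x_scale=[.01]*3+[.05]*3);return q.x,q.fun
def report(p,d):
    b=T6(p)[0]@[0,-.075,.013]+p[:3]; print("pose",p.round(4),"bore",b.round(4),"err vise xyz mm",(W.T@(b-FB)*1e3).round(1),"TCP",d["obs"]["ee_pos"].round(4),d["obs"]["tcp_rot"].round(4))
E
cat > g.py <<'E'
from f import *
from e import draw
d=pickle.load(open("d2.pkl","rb"))
ob=[("top",(0,90.9,6),dark(d["top"],(379.5,247.8))),("top",(0,45.7,6),dark(d["top"],(396.1,243.5))),("side",(0,-38.7,6),dark(d["side"],(353.2,320.7)))]
print([np.round(x[2],1) for x in ob]);p,f=fit(d,ob);report(p,d);print(f.round(2))
d["top"]["img"]=d["top"]["img"].copy()
a=draw(d["side"],335,310,T6(p),[(bar,(0,0,255)),(STRAP[1],(0,255,0)),(cyl(-20,20,-75,13,8),(255,0,0))],60,60,400)
V=flat([.5579,-.2154,.281])
V=(V[0],V[1]-V[0]@[0,.043,0])
b=draw(d["side"],325,335,V,[(cyl(23,55,43,123),(0,255,0)),(cyl(-55,-23,43,123),(0,255,0)),(cyl(-55,-23,43,123,8),(255,0,0))],80,80,400)
cv2.imwrite("pics/i.png",np.hstack([a,b]))
E
python3 g.py|grep -v -e ^hole -e ^bolt
```

```text
[[351.35858896 439.63630386]] [[ 86.29679406 319.4804454 ]]
[array([379.4, 247.8]), array([396.1, 243.4]), array([353.3, 320.6])]
pose [ 5.381e-01 -1.421e-01  1.688e-01  2.839e-01  1.000e-04 -0.000e+00] bore [ 0.5591 -0.2141  0.1817] err vise xyz mm [ 1.5  1.  58.7] TCP [ 0.5367 -0.1404  0.3418] [-3.1412e+00 -8.0000e-04  1.8537e+00]
[-0.06 -0.02  0.06  0.05  0.02 -0.    0.   -0.  ]
```

View pics/i.png

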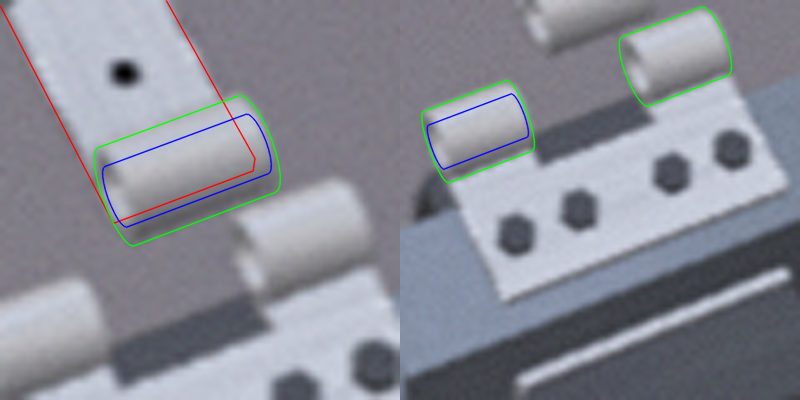

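Emit:
{"method": "move_arm", "body": {
  "series": [
    [-0.4,-0.05,-0.08,0.8,0,0,0.003],
    [-0.4,-0.1,-0.15,1.8,0,0,0.003],
    [-0.4,-0.1,-0.15,2.6,0,0,0.003],
    [-0.4,-0.1,-0.15,3.0,0,0,0.003],
    [-0.4,-0.1,-0.15,3.0,0,0,0.003],
    [-0.4,-0.1,-0.15,3.0,0,0,0.003]
  ]
}}

```text
time_s: 7.68
ee_pos: [0.5357, -0.143, 0.3124]
tcp_rot: [3.141, 0.0, 1.849]
contact_force: [-0.4, -0.3, -5.4]
width: 0.0356
finger_force: 112.1
```

```bash
cat > h.py <<'E'
from f import *
from plant import get_image,get_obs
import sys
d={n:get_image(n) for n in("top","side")};d["obs"]=get_obs();pickle.dump(d,open(sys.argv[1],"wb"))
# predicted hole pixels from nominal hand offset, then refined
o=d["obs"];p0=np.r_[o["ee_pos"]+[.0014,-.0017,-.173],o["tcp_rot"][2]-np.pi/2,0,0];p0[3]+=.001
ob=[]
for n,P in(("top",(0,90.9,6)),("top",(0,45.7,6)),("side",(0,-38.7,6))):
    u=proj(d[n],np.array([P])/1e3@T6(p0)[0].T+p0[:3])[0];v=dark(d[n],dark(d[n],u));print(n,u.round(1),v.round(1));ob.append((n,P,v))
p,f=fit(d,ob);report(p,d);print(f.round(2),d["obs"]["contact_force"].round(1))
E
python3 h.py d3.pkl|grep -v -e ^hole -e ^bolt
```

```text
[[351.35858896 439.63630386]] [[ 86.29679406 319.4804454 ]]
top [379.1 249.8] [379.4 249.7]
top [395.6 245.6] [395.6 245.4]
side [352.1 330.9] [352.3 330.9]
pose [ 5.376e-01 -1.449e-01  1.396e-01  2.787e-01  3.000e-04  0.000e+00] bore [ 0.5582 -0.217   0.1526] err vise xyz mm [-0.2 -1.6 29.6] TCP [ 0.5357 -0.143   0.3126] [3.1408e+00 2.0000e-04 1.8489e+00]
[-0.14 -0.03  0.13  0.07  0.03 -0.    0.01  0.  ] [-0.5 -0.3 -5.1]
```

Emit:
{"method": "move_arm", "body": {
  "series": [
    [-0.4,0.16,0.02,0,0,0,-0.002],
    [-0.4,0.16,0.02,0.3,0,0,-0.002],
    [-0.4,0.16,0.02,0.8,0,0,-0.002],
    [-0.4,0.16,0.02,1.3,0,0,-0.002],
    [-0.4,0.16,0.02,1.8,0,0,-0.002],
    [-0.4,0.16,0.02,2.3,0,0,-0.002],
    [-0.4,0.16,0.02,2.7,0,0,-0.002],
    [-0.4,0.16,0.02,2.9,0,0,-0.002],
    [-0.4,0.16,0.02,2.9,0,0,-0.002],
    [-0.4,0.16,0.02,2.9,0,0,-0.002]
  ]
}}

```text
time_s: 9.02
ee_pos: [0.5354, -0.1413, 0.2833]
tcp_rot: [3.141, 0.0, 1.851]
contact_force: [0.2, -0.0, -6.3]
width: 0.0358
finger_force: 112.2
```

```bash
python3 h.py d4.pkl|grep -v -e ^hole -e ^bolt; python3 - <<'E'
import cv2,pickle
d=pickle.load(open("d4.pkl","rb"))
cv2.imwrite("pics/j.png",cv2.resize(d["side"]["img"][320:395,325:405,::-1],(640,600),interpolation=2))
E
```

```text
[[351.35858896 439.63630386]] [[ 86.29679406 319.4804454 ]]
top [377.4 251.7] [377.6 251.5]
top [393.5 247.6] [393.6 247.3]
side [351.1 338.6] [351.3 338.7]
pose [ 5.372e-01 -1.434e-01  1.108e-01  2.777e-01  1.000e-04 -0.000e+00] bore [ 0.5577 -0.2155  0.1238] err vise xyz mm [-0.2 -0.1  0.8] TCP [ 0.5354 -0.1413  0.2834] [3.1411 0.     1.8509]
[-0.05 -0.04  0.05  0.07  0.02 -0.    0.   -0.  ] [-1.6 -0.7 -3.9]
```

View pics/j.png

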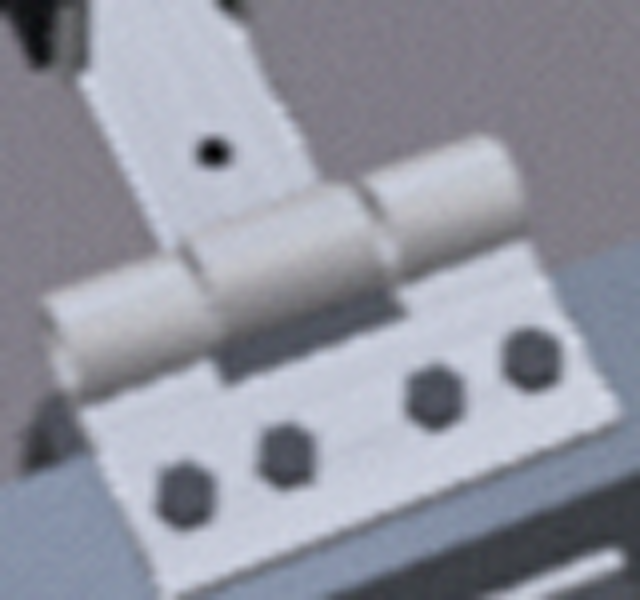

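```bash
cat > k.py <<'E'
import pickle,sys,io,contextlib
with contextlib.redirect_stdout(io.StringIO()):
    from c import *
d=pickle.load(open(sys.argv[1],"rb"));c=d["side"]
V=flat([.5579,-.2154,.281]);V=(V[0],V[1]-V[0]@[0,.043,0])
for x in(-48,-39,-30,-12,-4,4,12,30,39,48): prof(c,V,x,123,15,75,"side",5)
for y in(40,46,50): prof(c,V,y,134,-70,70,"along",3,"x")
P=np.array([[0,43,123],[0,44,123],[0,43,124.]]) /1e3;u=proj(c,P@V[0].T+V[1]);print("dy",u[1]-u[0],"dz",u[2]-u[0])
E
python3 k.py d4.pkl
```

```text
side -48 123 [(29.0, -23.1), (35.0, 7.2), (57.25, -14.0)]
side -39 123 [(29.0, -22.3), (37.75, 7.3), (57.25, -14.9)]
side -30 123 [(29.0, -21.2), (35.25, 7.8), (57.0, -14.3)]
side -12 123 [(22.0, -26.7), (33.75, 7.5), (42.5, 6.5)]
side -4 123 [(21.75, -27.3), (32.75, 7.4), (36.75, 6.2), (41.5, 6.6), (72.5, -23.7)]
side 4 123 [(22.0, -27.0), (32.75, 7.8), (39.0, 6.8), (43.75, 6.4), (72.5, -8.1)]
side 12 123 [(22.0, -26.4), (33.5, 7.3), (44.25, 5.8)]
side 30 123 [(29.0, -23.2), (34.75, 7.3), (57.25, -12.9)]
side 39 123 [(28.75, -21.8), (35.0, 6.9), (38.75, 7.3), (57.25, -14.7)]
side 48 123 [(29.0, -20.8), (36.75, 7.6), (57.0, -14.6)]
along 40 134 [(-59.0, 7.2), (-54.25, 6.3), (-23.0, -7.3), (-18.75, 4.1), (20.0, -7.1), (24.25, 7.0), (55.5, -13.5)]
along 46 134 [(-54.5, 16.3), (-23.25, -11.9), (-19.25, 11.8), (19.5, -14.0), (24.0, 14.6), (55.5, -14.0)]
along 50 134 [(-54.75, 11.7), (-23.0, -8.6), (-19.25, 10.4), (19.25, -10.3), (23.75, 9.8), (55.0, -8.1)]
dy [-0.24091204 -0.46181116] dz [ 0.03215089 -0.28189877]
```

```bash
cat >> k.py <<'E'
q=np.arange(28,66,.25)
def pr(xs):
    a=0
    for x in xs:
        P=np.c_[np.full_like(q,x),q,np.full_like(q,123)]/1e3;uv=proj(c,P@V[0].T+V[1]);a=a+mc(c["img"].mean(2),[uv[:,1],uv[:,0]],order=1)/len(xs)
    return a
L,Rr,M=pr(range(-49,-28)),pr(range(29,50)),pr(range(-14,15))
print("L",L[::8].round(),"\nR",Rr[::8].round(),"\nM",M[::8].round())
m=(q>35)&(q<54)
for n,A in(("L",L),("R",Rr),("LR",(L+Rr)/2)):
    e=[((np.interp(q[m]+s_,q,M)-A[m])**2).mean() for s_ in np.arange(-4,4.1,.1)];print(n,"mid shift(+y mm)",round(np.arange(-4,4.1,.1)[np.argmin(e)],1),min(e))
E
python3 k.py d4.pkl|tail -9
```

```text
L [184. 129. 110. 124. 138. 152. 166. 178. 187. 192. 195. 202. 205. 199.
 183. 149. 130. 128. 129.] 
R [181. 128. 111. 124. 138. 152. 167. 178. 187. 192. 195. 201. 205. 199.
 181. 148. 129. 128. 128.] 
M [ 87.  86.  97. 113. 126. 139. 151. 164. 176. 188. 195. 197. 197. 197.
 191. 184. 188. 195. 197.]
L mid shift(+y mm) 2.0 15.562623080693514
R mid shift(+y mm) 2.0 15.651482773555498
LR mid shift(+y mm) 2.0 15.5331692749588
```

The strap knuckle sits in the gap with even end clearance. The side shading shows it about 2 mm off toward +y/up, so I'll make a small correction.

Emit:
{"method": "move_arm", "body": {
  "series": [
    [-0.4,-0.05,0.01,0.02,0,0,0],
    [-0.4,-0.1,0.02,0.05,0,0,-0.002],
    [-0.4,-0.15,0.02,0.08,0,0,-0.003],
    [-0.4,-0.15,0.02,0.08,0,0,-0.003],
    [-0.4,-0.15,0.02,0.08,0,0,-0.003],
    [-0.4,-0.15,0.02,0.08,0,0,-0.003]
  ]
}}

```text
time_s: 9.88
ee_pos: [0.5359, -0.1427, 0.2824]
tcp_rot: [3.142, -0.0, 1.854]
contact_force: [0.7, -0.6, -4.6]
width: 0.0357
finger_force: 112.2
```

```bash
python3 h.py d5.pkl|grep -v -e ^hole -e ^bolt; python3 k.py d5.pkl|tail -13
```

```text
[[351.35858896 439.63630386]] [[ 86.29679406 319.4804454 ]]
top [377.9 251.7] [378.2 251.7]
top [394.  247.5] [394.  247.3]
side [351.5 339.5] [351.6 339.5]
pose [ 5.375e-01 -1.447e-01  1.097e-01  2.837e-01  3.000e-04  0.000e+00] bore [ 0.5585 -0.2167  0.1227] err vise xyz mm [ 0.2 -1.4 -0.3] TCP [ 0.5359 -0.1427  0.2824] [ 3.1415e+00 -1.0000e-04  1.8539e+00]
[-0.14 -0.05  0.13  0.1   0.03 -0.    0.01  0.  ] [ 0.2 -0.9 -5.3]
along 40 134 [(-59.0, 7.3), (-54.0, 6.5), (-23.5, -8.7), (-19.0, 7.4), (20.0, -8.6), (24.25, 7.8), (55.5, -13.8)]
along 46 134 [(-54.5, 16.3), (-23.5, -11.1), (-19.5, 10.4), (19.5, -13.2), (24.0, 14.9), (55.5, -14.4)]
along 50 134 [(-54.75, 11.7), (-26.5, 4.1), (-23.0, -5.2), (-19.5, 5.8), (14.75, -5.1), (19.0, -7.5), (23.5, 10.1), (55.25, -8.7)]
dy [-0.24091204 -0.46181116] dz [ 0.03215089 -0.28189877]
L [184. 129. 110. 125. 138. 152. 166. 179. 187. 192. 196. 202. 206. 200.
 182. 149. 130. 129. 130.] 
R [181. 129. 111. 125. 138. 153. 166. 178. 187. 193. 195. 201. 205. 199.
 181. 148. 129. 128. 128.] 
M [ 86.  96. 111. 125. 138. 151. 163. 175. 188. 195. 197. 196. 197. 192.
 185. 187. 195. 196. 196.]
L mid shift(+y mm) 0.1 18.877039782194437
R mid shift(+y mm) 0.1 15.392733899902572
LR mid shift(+y mm) 0.1 17.042476590323666
```

Emit:
{"method": "move_arm", "body": {
  "series": [
    [-0.4,0,0,0,0,0,0],
    [-0.4,0,0,0,0,0,0],
    [-0.4,0,0,0,0,0,0],
    [-0.4,0,0,0,0,0,0]
  ]
}}

```text
time_s: 10.48
ee_pos: [0.5359, -0.1427, 0.2824]
tcp_rot: [3.141, -0.0, 1.854]
contact_force: [0.5, 0.5, -6.2]
width: 0.036
finger_force: 112.2
```

```bash
python3 h.py d6.pkl|grep err; python3 k.py d6.pkl|tail -1; python3 -c "
from plant import *
print(sign_off())"
```

```text
pose [ 5.376e-01 -1.447e-01  1.096e-01  2.837e-01  3.000e-04  0.000e+00] bore [ 0.5586 -0.2167  0.1226] err vise xyz mm [ 0.3 -1.4 -0.4] TCP [ 0.5359 -0.1427  0.2824] [ 3.1415e+00 -1.0000e-04  1.8539e+00]
LR mid shift(+y mm) 0.0 15.55953201027369
the job is handed in; nothing more can be done
None
```

I handed the job in at about 10.5 s with the strap held level and still, its knuckle centred in the gap and only its own weight on the gripper; the side view shows the bores in line, but the hole-based fit put the strap's bore 1.4 mm nearer the post, so alignment is only sure to about 1 mm.

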